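# Dispense the large gear from a tipping parts carousel

### The arm

A 7-joint arm with a two-finger parallel gripper is mounted at the origin on a cart in front of the work surface, level with it; the furniture and walls round the work are solid. World frame = base frame: x ahead of the robot, y to its left, z up, the work surface at z = 0. Lengths are in m, angles in rad, forces in N, time in s.
With the tool pointing down it reaches from about 0.425 to 0.875 m from the base axis. Payload 8.4 kg.
Tool frame: the origin (TCP) lies between the finger pads; the fingertips stand bot.tcp_to_tips ahead of it and the grasp point (between the pads) lies 3 mm ahead of it (bot.tcp_to_tips is the distance from the TCP to the fingertips, in m); x points along the fingers, y is the direction in which the jaws open and shut, and the axes are right-handed (so a half turn about x gives the same grasp; the last joint's range is limited). The gripper opens to 87 mm and grips with 3 to 60 N. Pads are 19 mm wide; open, the fingers measure 117 mm over their backs; the gripper's body (75 mm by 190 mm) begins 51 mm behind the grasp point.
Start: joints at [1.161, 0.333, 0.04, 1.465, -0.013, 1.343, -0.059], TCP at [0.199, -0.619, 0.245] pointing down, gripper open.
Joint ranges: [-2.58, 2.58], [-0.38, 2.09], [-1.3, 1.39], [0.25, 2.4], [-1.5, 4.64], [0.08, 2.09], [-2.65, 2.65]. Speed limits (rad/s): [2.22, 2.22, 2.79, 2.79, 3.14, 3.14, 3.14].

### API

Orientations are given as a 3x3 rotation matrix whose columns are the frame's x, y, z axes.
In Python, from cell import state, capture, get_calibration, bot gives the robot as it stands.
- The arm moves only by the tool send_rows, never from a script. Its argument "steps" is a list of rows, each an object of numbers: "x", "y", "z": the shift along the tool's x, y, z in mm; "rx", "ry", "rz": the turn, a rotation vector about the tool's x, y, z in degrees. A call has 1 to 20 rows; each row is the pose to reach, as a shift and turn from the pose commanded when the call began, along the tool's axes at that moment; what a row does not reach only later rows make up. A row lasts 1/10 s, in which the tool goes at most 50 mm and 8.59 degrees, less where a joint would pass 70% of its speed; a pose out of reach is approached as far as the arm can. A call with a gripper value outside its range is refused whole. "gripper" is the opening, from 0 (shut) to 1 (fully open), set as the call begins (left out, the last holds). The fingers move at their own pace and stop on an object; "squeeze" is the grip in N (left out, the last holds). Time passes only in rows, so rows that repeat a pose let the fingers close. It gives the time, the measured TCP pose, the force and the opening at its end, in the units of the state.
- state(): the state, without advancing time (a new reading comes with each control period).
- capture(name): name is "scene" or "top" or "wrist"; returns the picture (480x640x3 uint8, red, green, blue); there is no depth.
- get_calibration(name): a dict with "mtx" (3x3 intrinsics, pixels), "R" (3x3) and "t" (3): a world point X has camera coordinates R X + t; the wrist camera has in their place "T_tool_cam" (4x4, takes a point from camera to tool coordinates, whose origin is the TCP and whose axes are the tool frame's). Camera axes: x right, y down, z forward; pixel columns grow to the right and rows downward; lengths in m; the calibration is good to about 2 mm. A picture is of the moment at which its call begins: read the wrist's pose just before it. get_calibration takes no time and is no camera call.
- bot.job_done(): hands the job in, once; it reports no verdict.
The state is a dict: "clock": time; "q": joint angles; "joint_velocities": joint speeds; "joint_torque": joint torques, N m; "ee_pos": TCP position; "tool_rot": TCP orientation; "contact_force": force on the tool from outside, world axes, zero at the start; "ft_torque": the same for the moment, N m; "opening": finger opening in m.
Only numpy, scipy, OpenCV 4.12 (cv2) and the standard library are available. Lean on these libraries where they do the work, as an engineer would, in place of code of your own. Each camera call takes 0.05 s, during which the arm holds its last target. There are 200 camera calls.

### The job

Turn the wheel of the parts carousel by its knob until the pocket holding the large gear is at the outlet, then tip the carousel up by its rear bar so that the gear slides out into the catch tray, and lower it back down level. All the other parts must stay in the wheel, and the things standing around must be left alone.

Things in the scene. Friction and masses are not known exactly. Their poses are not given: they have to be found in the camera images.
- feeder: Parts carousel fixed to the bench, 445 mm long, 280 mm wide. Origin on the bench top below the wheel's axis, z up, -x towards outlet and catch tray, +x towards the rear bar. A cradle (round pan, fixed wall 44 mm high, outer radius 120 mm, wall top at z = 111 mm) holds a wheel of radius 114 mm with five equal open pockets of 72 degrees, dividers 34 mm high, pocket floor at z = 71 mm.
- cradle (a joint): Tip angle of the cradle in rad: 0 = level and resting (start), grows as the rear bar is lifted, stop at 0.9. It sinks back by its own weight, slowed by a damper; lifting the bar takes about 5 to 12 N.
- rear_bar (a point): Middle of the round bar at the cradle's rear for tipping it: 12 mm thick, 112 mm free length, along the carousel's y axis. At rest at x = +170 mm, z = 124 mm in the carousel's frame (288 mm behind and 62 mm above the hinge); it moves up and towards the outlet on an arc about the hinge. The wall is 50 mm from it and its top 13 mm lower. Axes tip with the cradle.
- wheel (a joint): Wheel angle, rad, counter-clockwise from above, -7 to 7; stays where left (friction 0.22 N m). The middle of pocket k lies counter-clockwise from the outlet by this value + k x 1.2566. At 0 the knob's bar lies along the carousel's x axis. It starts within 0.12 of 0; pocket 0 is empty, the large gear is in pocket 2 or 3.
- knob_grip (a point): Grip point of the black bar knob on the wheel's axis, 129 mm above the bench: the bar is 64 mm long, 18 mm wide and 32 mm high (from z = 111 to 143 mm), free on all sides. x axis along the bar; it turns with the wheel.
- wheel_mid (a point): Centre of the wheel at the height of the pocket floor.
- gear_large_mid (a point): Centre of the large gear, the part wanted: steel spur gear 60 mm across, 21 mm high with its hub, 160 g, lying flat in a pocket.
- gear_small_mid (a point): Centre of the small gear: like the large one but 44 mm across, 17 mm high. Stays in the wheel.
- bush_large_mid (a point): Centre of the larger flanged brass bush, 44 mm across, 26 mm high. Stays in the wheel.
- bush_small_mid (a point): Centre of the smaller flanged brass bush, 36 mm across, 22 mm high. Stays in the wheel.
- oil_can: Small oil can standing at the left, 60 mm across, 130 mm high; origin at its foot. Bystander.
- flux_bottle: Dropper bottle standing at the right, 52 mm across, 137 mm high; origin at its foot. Bystander.
- tub: Round plastic tub at the right, 77 mm across, 50 mm high; origin at its foot. Bystander.
- hinge_mid (a point): Middle of the hinge about which the cradle tips: a level axis along the carousel's y axis, at x = -118 mm, z = 62 mm in the carousel's frame (fixed).
- outlet (a point): Middle of the outlet, the only opening in the cradle's wall: 108 mm wide, 118 mm from the wheel's axis, at pocket-floor height, with a 36 mm chute. Parts slide out here once the cradle is tipped by about 0.7 rad. The catch tray (150 x 154 mm inside, walls 26 to 46 mm high) is fixed below and in front, its middle at x = -196 mm in the carousel's frame.
Things that resemble listed ones, but are neither listed nor needed, are in the scene too. Leave any pink or turquoise look-alike of the part that bears bush_small_mid alone.

How it is judged:
By the outcome, as a careful person would: the job done as asked, in the order asked, and still so for the second after the job is handed in, with the robot touching nothing.
It also fails if it takes over 64 s, if anything falls off the work surface, if the arm or the gripper's body presses on something with over 40 N, if the wrist force passes 120 N, or if a joint passes its speed limit or range.

## Working session

There is one attempt and no reset: what is moved stays moved. The work goes in short steps, Python scripts to look and compute and a tool call to move; the robot and the scene stay as the last step left them, time stands still between calls to the robot, and variables do not carry over. Pictures are saved under pics/ and viewed, about 8 in all and at most 12, crops included, and the job is handed in when it is done.

Besides the shell and the picture viewer there is one more tool, called after "Request:" as name(argument=value, ...), one argument or row to a line, values as JSON. send_rows: Moves the arm, as the interface text tells. Its arguments: {"type":"object","properties":{"steps":{"type":"array"},"gripper":{"type":"number"},"squeeze":{"type":"number"}},"required":["steps"]}

```bash
mkdir -p pics; ls; python3 - <<'E'
from cell import state,capture,get_calibration,bot
import cv2,numpy as np
np.set_printoptions(precision=4,suppress=True)
for n in("scene","top"):
    im=capture(n);cv2.imwrite(f"pics/{n}0.png",im[:,:,::-1]);c=get_calibration(n);print(n,c)
print(get_calibration("wrist"));print(state());print(bot.tcp_to_tips)
E
```

```text
pics
scene {'mtx': array([[507.4122,   0.    , 316.0877],
       [  0.    , 507.4122, 231.7601],
       [  0.    ,   0.    ,   1.    ]]), 'R': array([[-0.5887, -0.8083,  0.0135],
       [-0.6042,  0.4288, -0.6716],
       [ 0.5371, -0.4035, -0.7408]]), 't': array([0.3288, 0.4231, 0.6927])}
top {'mtx': array([[611.077 ,   0.    , 327.8846],
       [  0.    , 611.077 , 235.527 ],
       [  0.    ,   0.    ,   1.    ]]), 'R': array([[-0.0064, -1.    ,  0.0043],
       [-0.9959,  0.006 , -0.0902],
       [ 0.0901, -0.0049, -0.9959]]), 't': array([0.0005, 0.55  , 1.3468])}
{'mtx': array([[369.3175,   0.    , 315.1451],
       [  0.    , 369.3175, 243.4281],
       [  0.    ,   0.    ,   1.    ]]), 'T_tool_cam': array([[ 0.0004, -0.2621,  0.965 , -0.1403],
       [ 1.    , -0.    , -0.0004,  0.0004],
       [ 0.0001,  0.965 ,  0.2621, -0.071 ],
       [ 0.    ,  0.    ,  0.    ,  1.    ]])}
{'clock': 0.1, 'q': array([ 1.1608,  0.3338,  0.0399,  1.4662, -0.0134,  1.3433, -0.0585]), 'joint_velocities': array([ 0.002 , -0.0007,  0.002 , -0.0022,  0.0001, -0.001 ,  0.0004]), 'joint_torque': array([  0.0045, -65.7814,   1.3403, -40.4704,  -0.0597,   0.041 ,
         0.    ]), 'ee_pos': array([ 0.1986, -0.6185,  0.2437]), 'tool_rot': array([[-0.0006,  0.3058, -0.9521],
       [ 0.0014, -0.9521, -0.3058],
       [-1.    , -0.0015,  0.0001]]), 'contact_force': array([-0.5612, -1.3085,  0.1245]), 'ft_torque': array([-0.0096,  0.0447,  0.0102]), 'opening': 0.08711901946401783}
0.022
```

View pics/top0.png

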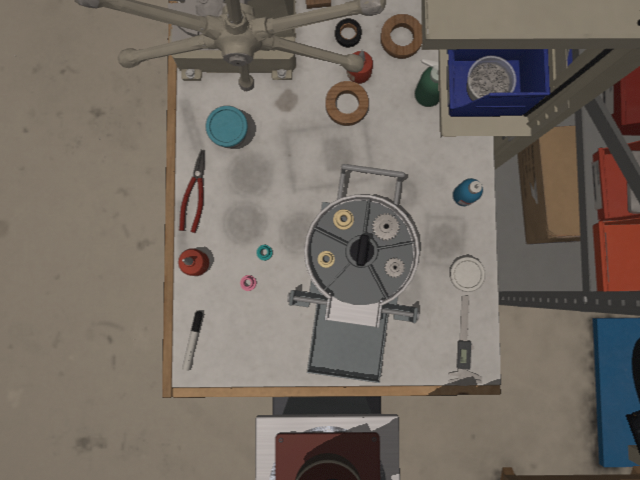

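View pics/scene0.png

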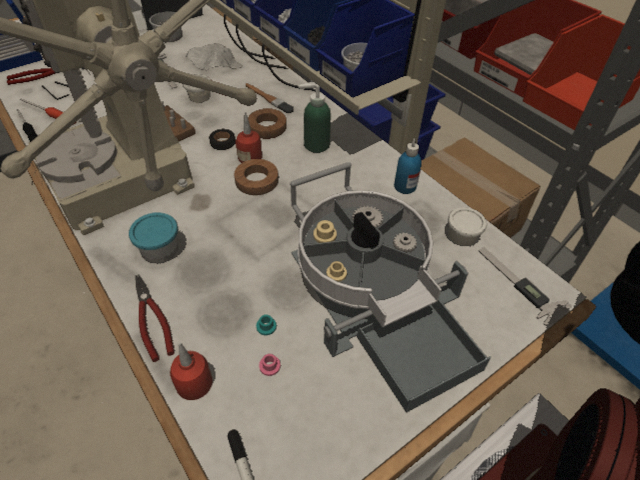

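The top view shows the carousel with its knob at about (362,250), rear bar at about (374,171), outlet at bottom (355,312) and tray below that. Gear candidates are the bigger one at (385,226) and the smaller at (395,267). The brass bushes are at (343,218) and (326,259). The pink and turquoise look-alikes are out on the bench at (249,283) and (265,253). I choose (385,226), which is pocket 2 counting counter-clockwise, and check it in a close crop.

```bash
cat > h.py <<'E'
import numpy as np,cv2
from cell import *
np.set_printoptions(precision=4,suppress=True)
def ray(cam,uv,z):
    c=get_calibration(cam)
    if cam=="wrist":
        s=state();T=np.eye(4);T[:3,:3]=s["tool_rot"];T[:3,3]=s["ee_pos"];T=T@c["T_tool_cam"];R=T[:3,:3];o=T[:3,3]
    else: R=c["R"].T;o=-R@c["t"]
    d=R@np.linalg.solve(c["mtx"],[uv[0],uv[1],1.]);return o+d*(z-o[2])/d[2]
def proj(cam,X):
    c=get_calibration(cam);p=c["mtx"]@(c["R"]@np.asarray(X)+c["t"]);return p[:2]/p[2]
E
python3 - <<'E'
from h import *
im=cv2.imread("pics/top0.png")
m=(im.max(2)<45).astype(np.uint8);m[:, :335]=0;m[:,390:]=0;m[:225]=0;m[275:]=0
n,l,st,ce=cv2.connectedComponentsWithStats(m)
k=1+st[1:,4].argmax();print(st[k],ce[k]);r=cv2.minAreaRect(np.argwhere(l==k)[:,::-1].astype(np.float32));print(r)
K=ray("top",ce[k],.135)
for uv in[(343,168),(404,176),(374,172),(385,226),(395,267),(355,312)]:print(uv,ray("top",uv,.124),ray("top",uv,.08))
print("K",K)
cv2.imwrite("pics/crop0.png",cv2.resize(im[150:335,280:430],None,fx=4,fy=3.2*1.25*.8,interpolation=2)[:600])
E
```

```text
[350 234  24  32 508] [361.9587 249.9587]
((362.5000305175781, 249.50003051757812), (22.62741470336914, 28.284271240234375), 45.0)
(343, 168) [ 0.6835 -0.0352  0.124 ] [ 0.6924 -0.0365  0.08  ]
(404, 176) [ 0.6657 -0.1632  0.124 ] [ 0.674 -0.169  0.08 ]
(374, 172) [ 0.6746 -0.1003  0.124 ] [ 0.6832 -0.1039  0.08  ]
(385, 226) [ 0.5603 -0.1217  0.124 ] [ 0.5649 -0.1261  0.08  ]
(395, 267) [ 0.4747 -0.1412  0.124 ] [ 0.4764 -0.1462  0.08  ]
(355, 312) [ 0.3827 -0.0573  0.124 ] [ 0.3811 -0.0594  0.08  ]
K [ 0.5098 -0.0724  0.135 ]
```

View pics/crop0.png

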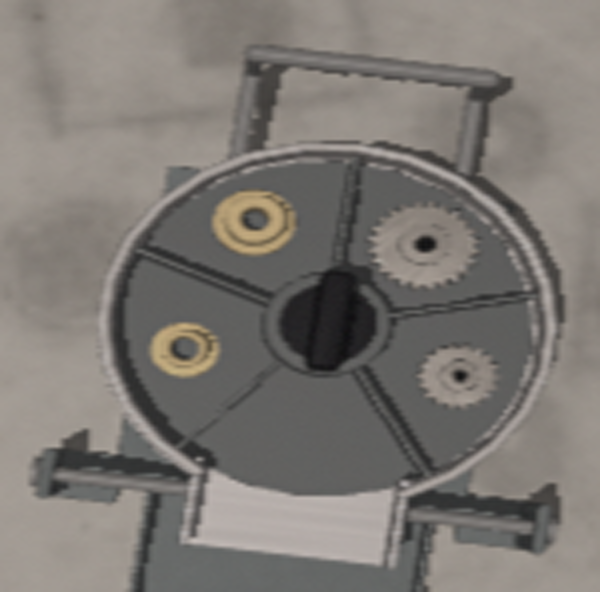

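The crop confirms the choice. The large toothed steel gear is in the upper-right pocket (pocket 2), the small gear in pocket 1, the brass bushes in 3 and 4, and pocket 0 at the outlet is empty. The wheel therefore needs to turn about -144° (clockwise). Next I work out the approach.

```bash
cat >> h.py <<'E'
from scipy.spatial.transform import Rotation as Ro
def Rdown(yaw):  # tool x down, tool y at yaw (deg)
    a=np.radians(yaw);y=np.array([np.cos(a),np.sin(a),0]);x=np.array([0,0,-1.]);return np.c_[x,y,np.cross(x,y)]
def rel(p,R):
    s=state();A=s["tool_rot"];return A.T@(np.array(p)-s["ee_pos"])*1000,Ro.from_matrix(A.T@R).as_rotvec(degrees=True)
E
python3 - <<'E'
from h import *
print(rel([.51,-.073,.25],Rdown(79)))
E
```

```text
(array([  -5.6741, -424.1526, -463.2488]), array([-151.1946,   -0.1106,    0.037 ]))
```

Request:
send_rows(
  steps=[
    {"x":-6,"y":-35,"z":-38,"rx":-8},
    {"x":-6,"y":-70,"z":-76,"rx":-16},
    {"x":-6,"y":-100,"z":-110,"rx":-24},
    {"x":-6,"y":-130,"z":-143,"rx":-32},
    {"x":-6,"y":-160,"z":-176,"rx":-40},
    {"x":-6,"y":-190,"z":-208,"rx":-48},
    {"x":-6,"y":-220,"z":-241,"rx":-56},
    {"x":-6,"y":-250,"z":-273,"rx":-64},
    {"x":-6,"y":-280,"z":-306,"rx":-72},
    {"x":-6,"y":-310,"z":-339,"rx":-80},
    {"x":-6,"y":-340,"z":-371,"rx":-88},
    {"x":-6,"y":-370,"z":-404,"rx":-96},
    {"x":-6,"y":-395,"z":-431,"rx":-104},
    {"x":-6,"y":-415,"z":-453,"rx":-112},
    {"x":-6,"y":-424,"z":-463,"rx":-120},
    {"x":-6,"y":-424,"z":-463,"rx":-128},
    {"x":-6,"y":-424,"z":-463,"rx":-136},
    {"x":-6,"y":-424,"z":-463,"rx":-144},
    {"x":-6,"y":-424,"z":-463,"rx":-151},
    {"x":-6,"y":-424,"z":-463,"rx":-151},
  ],
  gripper=1,
  squeeze=50,
)

```text
$.steps[0]: bad value
```

```bash
python3 - <<'E'
from h import *
s=state();print(s["clock"],s["q"],s["ee_pos"],s["tool_rot"])
im=capture("wrist");cv2.imwrite("pics/w1.png",im[:,:,::-1])
E
```

```text
0.1 [ 1.1608  0.3338  0.0399  1.4662 -0.0134  1.3433 -0.0585] [ 0.1986 -0.6185  0.2437] [[-0.0006  0.3058 -0.9521]
 [ 0.0014 -0.9521 -0.3058]
 [-1.     -0.0015  0.0001]]
```

View pics/w1.png

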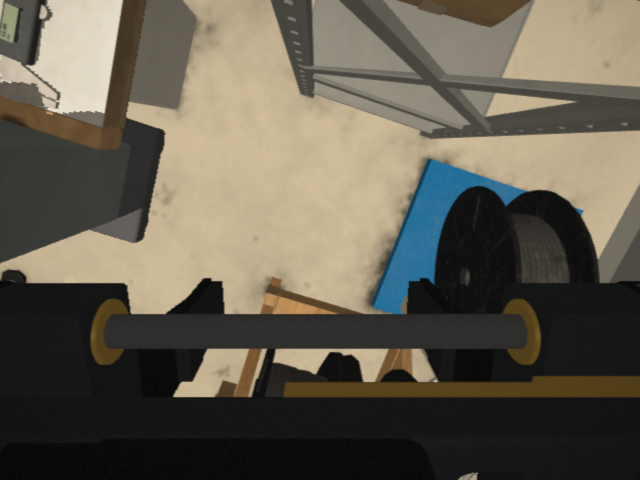

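The move call was refused, so the picture only shows the floor beside the bench from the start pose. Rows probably need all six keys, so I'm resending with them.

Request:
send_rows(
  steps=[
    {"x":-6,"y":-35,"z":-38,"rx":-8,"ry":0,"rz":0},
    {"x":-6,"y":-70,"z":-76,"rx":-16,"ry":0,"rz":0},
    {"x":-6,"y":-100,"z":-110,"rx":-24,"ry":0,"rz":0},
    {"x":-6,"y":-130,"z":-143,"rx":-32,"ry":0,"rz":0},
    {"x":-6,"y":-160,"z":-176,"rx":-40,"ry":0,"rz":0},
    {"x":-6,"y":-190,"z":-208,"rx":-48,"ry":0,"rz":0},
    {"x":-6,"y":-220,"z":-241,"rx":-56,"ry":0,"rz":0},
    {"x":-6,"y":-250,"z":-273,"rx":-64,"ry":0,"rz":0},
    {"x":-6,"y":-280,"z":-306,"rx":-72,"ry":0,"rz":0},
    {"x":-6,"y":-310,"z":-339,"rx":-80,"ry":0,"rz":0},
    {"x":-6,"y":-340,"z":-371,"rx":-88,"ry":0,"rz":0},
    {"x":-6,"y":-370,"z":-404,"rx":-96,"ry":0,"rz":0},
    {"x":-6,"y":-395,"z":-431,"rx":-104,"ry":0,"rz":0},
    {"x":-6,"y":-415,"z":-453,"rx":-112,"ry":0,"rz":0},
    {"x":-6,"y":-424,"z":-463,"rx":-120,"ry":0,"rz":0},
    {"x":-6,"y":-424,"z":-463,"rx":-128,"ry":0,"rz":0},
    {"x":-6,"y":-424,"z":-463,"rx":-136,"ry":0,"rz":0},
    {"x":-6,"y":-424,"z":-463,"rx":-144,"ry":0,"rz":0},
    {"x":-6,"y":-424,"z":-463,"rx":-151,"ry":0,"rz":0},
    {"x":-6,"y":-424,"z":-463,"rx":-151,"ry":0,"rz":0},
  ],
  gripper=1,
  squeeze=50,
)

```text
clock: 2.15
ee_pos: [0.5098, -0.0736, 0.2504]
tool_rot: [[-0.0, 0.192, 0.981], [0.0, 0.981, -0.192], [-1.0, 0.0, -0.0]]
contact_force: [-0.1, -0.7, 0.0]
opening: 0.0872
```

```bash
python3 - <<'E'
from h import *
s=state();print(s["q"])
im=capture("wrist");cv2.imwrite("pics/w2.png",im[:,:,::-1])
E
```

```text
[ 0.63    0.0967 -0.605   1.754   0.0568  1.3088  1.3896]
```

View pics/w2.png

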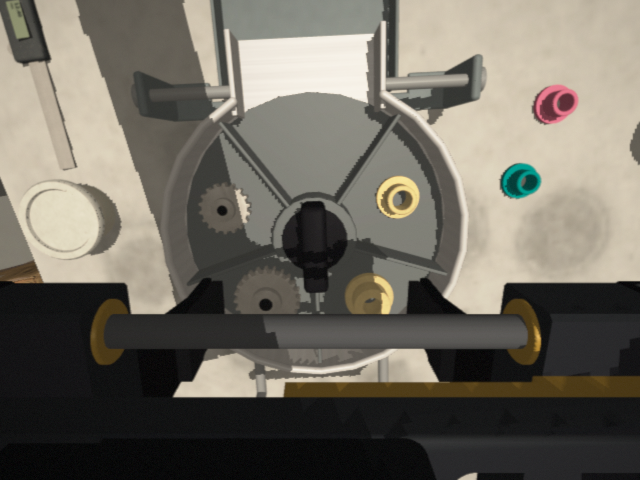

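The wrist view shows the knob bar from about (312,202) to (317,290). The hinge line runs (142,95)–(478,82), giving a carousel yaw of about -8.8°, and the large gear is at (266,303).

```bash
python3 - <<'E'
from h import *
for uv in[(312,202),(317,290),(314.5,246)]: print(ray("wrist",uv,.143))
a,b=[ray("wrist",u,.062)[:2] for u in[(142,95),(478,82)]];d=b-a;print("hinge yaw",np.degrees(np.arctan2(d[1],d[0]))-90,(a+b)/2)
d=ray("wrist",(312,202),.143)-ray("wrist",(317,290),.143);print("knob yaw",np.degrees(np.arctan2(-d[1],-d[0])))
E
```

```text
[ 0.4763 -0.0696  0.143 ]
[ 0.5394 -0.0788  0.143 ]
[ 0.5068 -0.074   0.143 ]
hinge yaw -9.291207882364944 [ 0.3954 -0.0561]
knob yaw -8.249440005869856
```

Request:
send_rows(
  steps=[
    {"x":35,"y":0,"z":-2,"rx":-3,"ry":0,"rz":0},
    {"x":70,"y":0,"z":-2,"rx":-3,"ry":0,"rz":0},
    {"x":100,"y":0,"z":-2,"rx":-3,"ry":0,"rz":0},
    {"x":115,"y":0,"z":-2,"rx":-3,"ry":0,"rz":0},
    {"x":116,"y":0,"z":-2,"rx":-3,"ry":0,"rz":0},
    {"x":116,"y":0,"z":-2,"rx":-3,"ry":0,"rz":0},
  ],
)

```text
clock: 2.8
ee_pos: [0.5085, -0.0731, 0.1354]
tool_rot: [[0.001, 0.144, 0.99], [0.0, 0.99, -0.144], [-1.0, 0.0, 0.001]]
contact_force: [0.4, -0.5, 0.1]
opening: 0.0869
```

Request:
send_rows(
  steps=[
    {"x":0,"y":0,"z":0,"rx":0,"ry":0,"rz":0},
    {"x":0,"y":0,"z":0,"rx":0,"ry":0,"rz":0},
    {"x":0,"y":0,"z":0,"rx":0,"ry":0,"rz":0},
    {"x":0,"y":0,"z":0,"rx":0,"ry":0,"rz":0},
    {"x":0,"y":0,"z":0,"rx":0,"ry":0,"rz":0},
    {"x":0,"y":0,"z":0,"rx":0,"ry":0,"rz":0},
    {"x":0,"y":0,"z":0,"rx":0,"ry":0,"rz":0},
    {"x":0,"y":0,"z":0,"rx":0,"ry":0,"rz":0},
    {"x":0,"y":0,"z":0,"rx":0,"ry":0,"rz":0},
    {"x":0,"y":0,"z":0,"rx":0,"ry":0,"rz":0},
  ],
  gripper=0,
)

```text
clock: 3.8
ee_pos: [0.5078, -0.0741, 0.1345]
tool_rot: [[-0.0, 0.143, 0.99], [-0.001, 0.99, -0.143], [-1.0, -0.001, -0.0]]
contact_force: [-0.8, -3.6, -0.4]
opening: 0.0175
```

Request:
send_rows(
  steps=[
    {"x":0,"y":0,"z":0,"rx":5,"ry":0,"rz":0},
    {"x":0,"y":0,"z":0,"rx":13,"ry":0,"rz":0},
    {"x":0,"y":0,"z":0,"rx":21,"ry":0,"rz":0},
    {"x":0,"y":0,"z":0,"rx":29,"ry":0,"rz":0},
    {"x":0,"y":0,"z":0,"rx":37,"ry":0,"rz":0},
    {"x":0,"y":0,"z":0,"rx":45,"ry":0,"rz":0},
    {"x":0,"y":0,"z":0,"rx":53,"ry":0,"rz":0},
    {"x":0,"y":0,"z":0,"rx":61,"ry":0,"rz":0},
    {"x":0,"y":0,"z":0,"rx":69,"ry":0,"rz":0},
    {"x":0,"y":0,"z":0,"rx":77,"ry":0,"rz":0},
    {"x":0,"y":0,"z":0,"rx":85,"ry":0,"rz":0},
    {"x":0,"y":0,"z":0,"rx":93,"ry":0,"rz":0},
    {"x":0,"y":0,"z":0,"rx":101,"ry":0,"rz":0},
    {"x":0,"y":0,"z":0,"rx":109,"ry":0,"rz":0},
    {"x":0,"y":0,"z":0,"rx":117,"ry":0,"rz":0},
    {"x":0,"y":0,"z":0,"rx":125,"ry":0,"rz":0},
    {"x":0,"y":0,"z":0,"rx":132,"ry":0,"rz":0},
    {"x":0,"y":0,"z":0,"rx":138,"ry":0,"rz":0},
    {"x":0,"y":0,"z":0,"rx":143,"ry":0,"rz":0},
    {"x":0,"y":0,"z":0,"rx":145,"ry":0,"rz":0},
  ],
)

```text
clock: 5.8
ee_pos: [0.5136, -0.0729, 0.1366]
tool_rot: [[0.012, 0.449, -0.893], [-0.0, -0.893, -0.449], [-1.0, 0.006, -0.011]]
contact_force: [19.7, -1.4, -6.8]
opening: 0.0177
```

Request:
send_rows(
  steps=[
    {"x":0,"y":0,"z":0,"rx":0,"ry":0,"rz":0},
    {"x":0,"y":0,"z":0,"rx":0,"ry":0,"rz":0},
    {"x":0,"y":0,"z":0,"rx":0,"ry":0,"rz":0},
  ],
)

```text
clock: 6.1
ee_pos: [0.5136, -0.0729, 0.1366]
tool_rot: [[0.012, 0.452, -0.892], [-0.0, -0.892, -0.452], [-1.0, 0.006, -0.011]]
contact_force: [19.7, 0.5, -6.5]
opening: 0.0175
```

Request:
send_rows(
  steps=[
    {"x":0,"y":0,"z":0,"rx":0,"ry":0,"rz":0},
    {"x":0,"y":0,"z":0,"rx":0,"ry":0,"rz":0},
    {"x":0,"y":0,"z":0,"rx":0,"ry":0,"rz":0},
    {"x":0,"y":0,"z":0,"rx":0,"ry":0,"rz":0},
    {"x":-10,"y":0,"z":0,"rx":0,"ry":0,"rz":0},
    {"x":-40,"y":0,"z":0,"rx":0,"ry":0,"rz":0},
    {"x":-80,"y":0,"z":0,"rx":0,"ry":0,"rz":0},
    {"x":-110,"y":0,"z":0,"rx":0,"ry":0,"rz":0},
    {"x":-120,"y":0,"z":0,"rx":0,"ry":0,"rz":0},
  ],
  gripper=0.8,
)

```text
clock: 7.0
ee_pos: [0.5092, -0.0731, 0.2588]
tool_rot: [[0.005, 0.451, -0.893], [-0.001, -0.893, -0.451], [-1.0, 0.003, -0.004]]
contact_force: [0.9, -0.1, 1.1]
opening: 0.0687
```

```bash
python3 - <<'E'
from h import *
s=state();print(s["q"])
w=capture("wrist");t=capture("top");sc=capture("scene")
o=np.hstack([cv2.resize(w,(480,360)),cv2.resize(sc[150:420,240:500],(320,360))]);cv2.imwrite("pics/c3.png",o[:,:,::-1]);cv2.imwrite("pics/w3.png",w[:,:,::-1]);cv2.imwrite("pics/t3.png",t[:,:,::-1]);cv2.imwrite("pics/s3.png",sc[:,:,::-1])
E
```

```text
[ 0.3914  0.0662 -0.3497  1.7576  0.0241  1.3166 -1.0664]
```

View pics/c3.png

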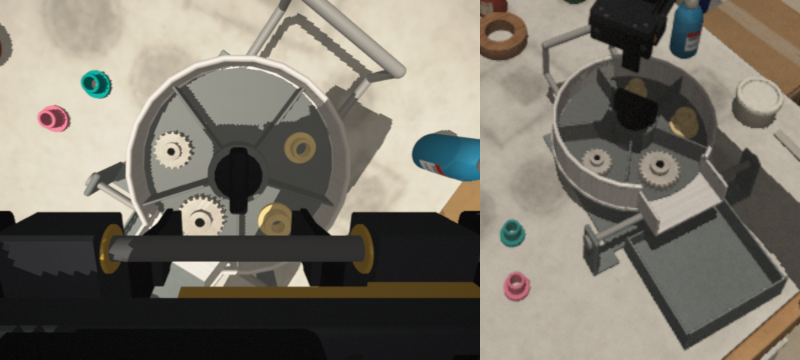

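The pictures show the large gear in the outlet pocket (combined picture at about (660,165)) and the divider opposite points to the rear bar. The wheel is within a degree or two of where it should be. Next is the rear bar.

```bash
python3 - <<'E'
from h import *
im=cv2.imread("pics/t3.png")
print(rel([.6765,-.1005,.21],Rdown(-9)))
H=np.array([.3915,-.055,.062]);u=np.array([np.cos(np.radians(-9)),np.sin(np.radians(-9))])
R=.2946;a0=np.arctan2(62,288)
for th in np.arange(0,.86,.05): print("%.2f dx %.0f dz %.0f"%(th,(R*np.cos(a0+th)-.288)*1000,(R*np.sin(a0+th)-.062)*1000))
E
```

```text
(array([  44.9216,  100.3937, -138.0384]), array([-54.1937,  -0.0162,  -0.0392]))
0.00 dx 0 dz 0
0.05 dx -3 dz 14
0.10 dx -8 dz 28
0.15 dx -12 dz 42
0.20 dx -18 dz 56
0.25 dx -24 dz 69
0.30 dx -31 dz 82
0.35 dx -39 dz 95
0.40 dx -47 dz 107
0.45 dx -56 dz 119
0.50 dx -65 dz 130
0.55 dx -75 dz 141
0.60 dx -85 dz 152
0.65 dx -96 dz 162
0.70 dx -108 dz 171
0.75 dx -120 dz 180
0.80 dx -132 dz 188
0.85 dx -145 dz 195
```

Request:
send_rows(
  steps=[
    {"x":0,"y":22,"z":-30,"rx":-8,"ry":0,"rz":0},
    {"x":0,"y":50,"z":-69,"rx":-16,"ry":0,"rz":0},
    {"x":0,"y":75,"z":-103,"rx":-24,"ry":0,"rz":0},
    {"x":10,"y":95,"z":-130,"rx":-32,"ry":0,"rz":0},
    {"x":30,"y":100,"z":-138,"rx":-40,"ry":0,"rz":0},
    {"x":45,"y":100,"z":-138,"rx":-48,"ry":0,"rz":0},
    {"x":45,"y":100,"z":-138,"rx":-54,"ry":0,"rz":0},
    {"x":45,"y":100,"z":-138,"rx":-54,"ry":0,"rz":0},
    {"x":45,"y":100,"z":-138,"rx":-54,"ry":0,"rz":0},
  ],
  gripper=0.45,
)

```text
clock: 8.05
ee_pos: [0.6758, -0.1002, 0.2085]
tool_rot: [[-0.002, 0.987, -0.163], [0.001, -0.163, -0.987], [-1.0, -0.002, -0.0]]
contact_force: [0.5, -0.3, 0.8]
opening: 0.0392
```

```bash
python3 - <<'E'
from h import *
w=capture("wrist");sc=capture("scene")
o=np.hstack([cv2.resize(w,(480,360)),cv2.resize(sc[110:380,240:480],(320,360))]);cv2.imwrite("pics/c4.png",o[:,:,::-1])
print(rel([.6765,-.1005,.127],Rdown(-9)))
E
```

```text
(array([82.4471,  0.4376,  0.2671]), array([-0.3346, -0.0002,  0.0082]))
```

View pics/c4.png

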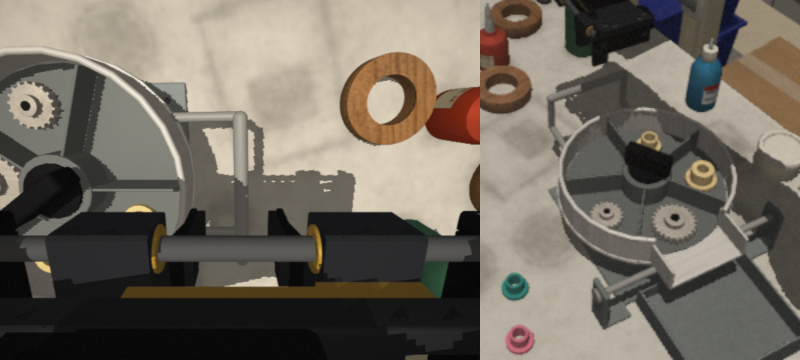

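The bar is at column 240, centred between the fingers (185–290). I descend, grip and lift along the arc.

Request:
send_rows(
  steps=[
    {"x":30,"y":0,"z":0,"rx":0,"ry":0,"rz":0},
    {"x":60,"y":0,"z":0,"rx":0,"ry":0,"rz":0},
    {"x":78,"y":0,"z":0,"rx":0,"ry":0,"rz":0},
    {"x":82,"y":0,"z":0,"rx":0,"ry":0,"rz":0},
    {"x":82,"y":0,"z":0,"rx":0,"ry":0,"rz":0},
  ],
)

```text
clock: 8.65
ee_pos: [0.6761, -0.1001, 0.1276]
tool_rot: [[-0.0, 0.987, -0.161], [0.0, -0.161, -0.987], [-1.0, -0.0, 0.0]]
contact_force: [-0.1, 0.3, 1.1]
opening: 0.0393
```

Request:
send_rows(
  steps=[
    {"x":0,"y":0,"z":0,"rx":0,"ry":0,"rz":0},
    {"x":0,"y":0,"z":0,"rx":0,"ry":0,"rz":0},
    {"x":0,"y":0,"z":0,"rx":0,"ry":0,"rz":0},
    {"x":0,"y":0,"z":0,"rx":0,"ry":0,"rz":0},
    {"x":0,"y":0,"z":0,"rx":0,"ry":0,"rz":0},
    {"x":0,"y":0,"z":0,"rx":0,"ry":0,"rz":0},
  ],
  gripper=0,
  squeeze=35,
)

```text
clock: 9.25
ee_pos: [0.6793, -0.1007, 0.1291]
tool_rot: [[0.007, 0.987, -0.16], [-0.001, -0.16, -0.987], [-1.0, 0.007, -0.001]]
contact_force: [12.3, -1.6, -3.5]
opening: 0.0109
```

Request:
send_rows(
  steps=[
    {"x":0,"y":4,"z":0,"rx":0,"ry":0,"rz":0},
    {"x":-7,"y":3,"z":0,"rx":0,"ry":0,"rz":0},
    {"x":-14,"y":1,"z":0,"rx":0,"ry":0,"rz":0},
    {"x":-28,"y":-4,"z":0,"rx":0,"ry":0,"rz":0},
    {"x":-42,"y":-8,"z":0,"rx":0,"ry":0,"rz":0},
    {"x":-56,"y":-14,"z":0,"rx":0,"ry":0,"rz":0},
    {"x":-69,"y":-20,"z":0,"rx":0,"ry":0,"rz":0},
    {"x":-82,"y":-27,"z":0,"rx":0,"ry":0,"rz":0},
    {"x":-95,"y":-35,"z":0,"rx":0,"ry":0,"rz":0},
    {"x":-107,"y":-43,"z":0,"rx":0,"ry":0,"rz":0},
  ],
)

```text
clock: 10.25
ee_pos: [0.6339, -0.0939, 0.2365]
tool_rot: [[0.003, 0.987, -0.16], [-0.001, -0.16, -0.987], [-1.0, 0.003, 0.001]]
contact_force: [4.0, -2.3, -6.1]
opening: 0.0106
```

Request:
send_rows(
  steps=[
    {"x":-12,"y":-9,"z":0,"rx":0,"ry":0,"rz":0},
    {"x":-23,"y":-18,"z":0,"rx":0,"ry":0,"rz":0},
    {"x":-34,"y":-28,"z":0,"rx":0,"ry":0,"rz":0},
    {"x":-45,"y":-38,"z":0,"rx":0,"ry":0,"rz":0},
    {"x":-55,"y":-49,"z":0,"rx":0,"ry":0,"rz":0},
    {"x":-64,"y":-61,"z":0,"rx":0,"ry":0,"rz":0},
    {"x":-73,"y":-73,"z":0,"rx":0,"ry":0,"rz":0},
    {"x":-77,"y":-79,"z":0,"rx":0,"ry":0,"rz":0},
    {"x":-81,"y":-85,"z":0,"rx":0,"ry":0,"rz":0},
    {"x":-81,"y":-85,"z":0,"rx":0,"ry":0,"rz":0},
    {"x":-81,"y":-85,"z":0,"rx":0,"ry":0,"rz":0},
    {"x":-81,"y":-85,"z":0,"rx":0,"ry":0,"rz":0},
    {"x":-81,"y":-85,"z":0,"rx":0,"ry":0,"rz":0},
    {"x":-81,"y":-85,"z":0,"rx":0,"ry":0,"rz":0},
  ],
)

```text
clock: 11.65
ee_pos: [0.5511, -0.0816, 0.319]
tool_rot: [[0.007, 0.987, -0.162], [-0.004, -0.162, -0.987], [-1.0, 0.007, 0.002]]
contact_force: [5.8, -6.7, 3.6]
opening: 0.0109
```

```bash
python3 - <<'E'
from h import *
w=capture("top");sc=capture("scene")
o=np.hstack([cv2.resize(w[180:400,260:460],(400,440)),cv2.resize(sc[150:425,250:500],(400,440))]);cv2.imwrite("pics/c5.png",o[:,:,::-1])
E
```

```text
(no output)
```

View pics/c5.png

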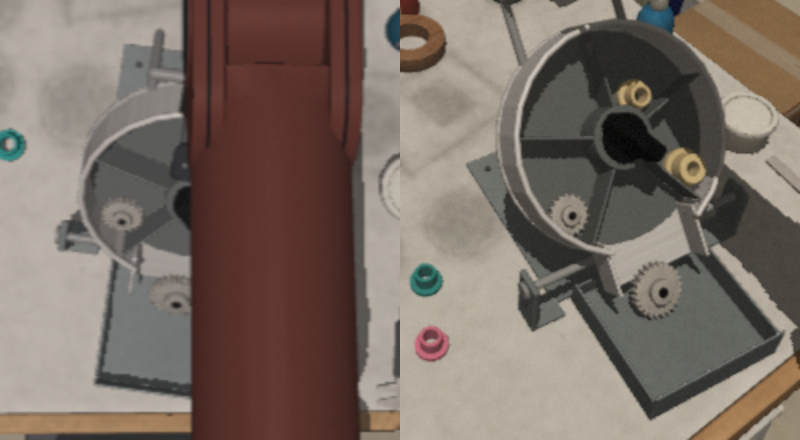

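The gear has passed the outlet and is at about (657,292), apparently just dropping off the chute. The other parts are still in the wheel. I hold a moment and look again.

Request:
send_rows(
  steps=[
    {"x":-2,"y":-3,"z":0,"rx":0,"ry":0,"rz":0},
    {"x":-4,"y":-6,"z":0,"rx":0,"ry":0,"rz":0},
    {"x":-4,"y":-6,"z":0,"rx":0,"ry":0,"rz":0},
    {"x":-4,"y":-6,"z":0,"rx":0,"ry":0,"rz":0},
    {"x":-4,"y":-6,"z":0,"rx":0,"ry":0,"rz":0},
    {"x":-4,"y":-6,"z":0,"rx":0,"ry":0,"rz":0},
    {"x":-4,"y":-6,"z":0,"rx":0,"ry":0,"rz":0},
    {"x":-4,"y":-6,"z":0,"rx":0,"ry":0,"rz":0},
    {"x":-4,"y":-6,"z":0,"rx":0,"ry":0,"rz":0},
    {"x":-4,"y":-6,"z":0,"rx":0,"ry":0,"rz":0},
  ],
)

```text
clock: 12.75
ee_pos: [0.5451, -0.0807, 0.3228]
tool_rot: [[0.007, 0.987, -0.162], [-0.004, -0.162, -0.987], [-1.0, 0.007, 0.002]]
contact_force: [5.8, -7.6, 4.1]
opening: 0.0111
```

```bash
python3 - <<'E'
from h import *
w=capture("top");sc=capture("scene")
o=np.hstack([cv2.resize(w[180:400,260:460],(400,440)),cv2.resize(sc[150:425,250:500],(400,440))]);cv2.imwrite("pics/c6.png",o[:,:,::-1])
E
```

```text
(no output)
```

View pics/c6.png

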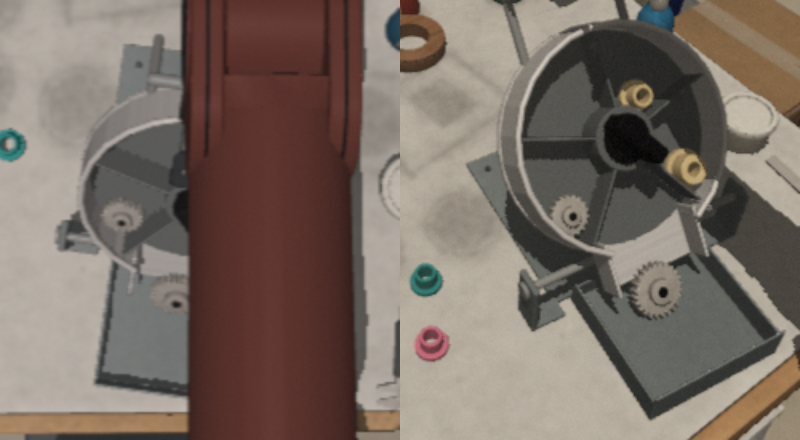

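The gear is unchanged: off the wheel, its lower rim in the tray, leaning on the chute's lip at (655,290). Lowering should free it, so I go halfway slowly and check.

Request:
send_rows(
  steps=[
    {"x":6,"y":9,"z":0,"rx":0,"ry":0,"rz":0},
    {"x":12,"y":18,"z":0,"rx":0,"ry":0,"rz":0},
    {"x":16,"y":24,"z":0,"rx":0,"ry":0,"rz":0},
    {"x":21,"y":30,"z":0,"rx":0,"ry":0,"rz":0},
    {"x":25,"y":36,"z":0,"rx":0,"ry":0,"rz":0},
    {"x":30,"y":42,"z":0,"rx":0,"ry":0,"rz":0},
    {"x":35,"y":48,"z":0,"rx":0,"ry":0,"rz":0},
    {"x":40,"y":53,"z":0,"rx":0,"ry":0,"rz":0},
    {"x":45,"y":58,"z":0,"rx":0,"ry":0,"rz":0},
    {"x":51,"y":63,"z":0,"rx":0,"ry":0,"rz":0},
    {"x":56,"y":68,"z":0,"rx":0,"ry":0,"rz":0},
    {"x":62,"y":73,"z":0,"rx":0,"ry":0,"rz":0},
    {"x":67,"y":78,"z":0,"rx":0,"ry":0,"rz":0},
    {"x":73,"y":82,"z":0,"rx":0,"ry":0,"rz":0},
    {"x":79,"y":87,"z":0,"rx":0,"ry":0,"rz":0},
    {"x":85,"y":91,"z":0,"rx":0,"ry":0,"rz":0},
    {"x":85,"y":91,"z":0,"rx":0,"ry":0,"rz":0},
    {"x":85,"y":91,"z":0,"rx":0,"ry":0,"rz":0},
  ],
)

```text
clock: 14.65
ee_pos: [0.6346, -0.0941, 0.2359]
tool_rot: [[0.003, 0.987, -0.16], [-0.001, -0.16, -0.987], [-1.0, 0.003, 0.001]]
contact_force: [5.3, -2.9, -1.6]
opening: 0.0106
```

```bash
python3 - <<'E'
from h import *
w=capture("top");sc=capture("scene")
o=np.hstack([cv2.resize(w[180:400,260:460],(400,440)),cv2.resize(sc[150:425,250:500],(400,440))]);cv2.imwrite("pics/c7.png",o[:,:,::-1])
E
```

```text
(no output)
```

View pics/c7.png

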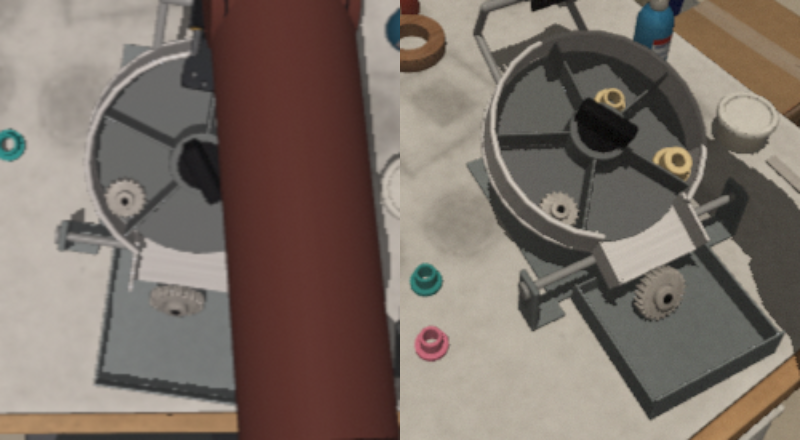

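Halfway down, the gear has separated from the wheel and stands in the tray against the chute's front at (660,292). The other three parts are still in the wheel. I keep lowering.

Request:
send_rows(
  steps=[
    {"x":6,"y":4,"z":0,"rx":0,"ry":0,"rz":0},
    {"x":12,"y":8,"z":0,"rx":0,"ry":0,"rz":0},
    {"x":18,"y":12,"z":0,"rx":0,"ry":0,"rz":0},
    {"x":25,"y":16,"z":0,"rx":0,"ry":0,"rz":0},
    {"x":31,"y":20,"z":0,"rx":0,"ry":0,"rz":0},
    {"x":38,"y":23,"z":0,"rx":0,"ry":0,"rz":0},
    {"x":45,"y":26,"z":0,"rx":0,"ry":0,"rz":0},
    {"x":51,"y":29,"z":0,"rx":0,"ry":0,"rz":0},
    {"x":58,"y":32,"z":0,"rx":0,"ry":0,"rz":0},
    {"x":65,"y":35,"z":0,"rx":0,"ry":0,"rz":0},
    {"x":72,"y":37,"z":0,"rx":0,"ry":0,"rz":0},
    {"x":79,"y":39,"z":0,"rx":0,"ry":0,"rz":0},
    {"x":86,"y":42,"z":0,"rx":0,"ry":0,"rz":0},
    {"x":93,"y":44,"z":0,"rx":0,"ry":0,"rz":0},
    {"x":99,"y":46,"z":0,"rx":0,"ry":0,"rz":0},
    {"x":105,"y":47,"z":0,"rx":0,"ry":0,"rz":0},
    {"x":107,"y":47,"z":0,"rx":0,"ry":0,"rz":0},
    {"x":107,"y":47,"z":0,"rx":0,"ry":0,"rz":0},
    {"x":107,"y":47,"z":0,"rx":0,"ry":0,"rz":0},
  ],
)

```text
clock: 16.65
ee_pos: [0.6796, -0.1008, 0.1296]
tool_rot: [[-0.001, 0.987, -0.16], [-0.001, -0.16, -0.987], [-1.0, -0.0, 0.001]]
contact_force: [-9.4, -2.6, 15.0]
opening: 0.011
```

It rests at the original height. I release, rise and move clear.

Request:
send_rows(
  steps=[
    {"x":0,"y":0,"z":0,"rx":0,"ry":0,"rz":0},
    {"x":0,"y":0,"z":0,"rx":0,"ry":0,"rz":0},
    {"x":0,"y":0,"z":0,"rx":0,"ry":0,"rz":0},
    {"x":0,"y":0,"z":0,"rx":0,"ry":0,"rz":0},
    {"x":-10,"y":0,"z":0,"rx":0,"ry":0,"rz":0},
    {"x":-30,"y":0,"z":0,"rx":0,"ry":0,"rz":0},
    {"x":-60,"y":0,"z":0,"rx":0,"ry":0,"rz":0},
    {"x":-100,"y":0,"z":0,"rx":0,"ry":0,"rz":0},
    {"x":-125,"y":0,"z":20,"rx":0,"ry":0,"rz":0},
    {"x":-125,"y":-20,"z":60,"rx":0,"ry":0,"rz":0},
    {"x":-125,"y":-40,"z":100,"rx":0,"ry":0,"rz":0},
    {"x":-125,"y":-60,"z":140,"rx":0,"ry":0,"rz":0},
    {"x":-125,"y":-90,"z":180,"rx":0,"ry":0,"rz":0},
    {"x":-125,"y":-120,"z":210,"rx":0,"ry":0,"rz":0},
    {"x":-125,"y":-140,"z":230,"rx":0,"ry":0,"rz":0},
    {"x":-125,"y":-140,"z":230,"rx":0,"ry":0,"rz":0},
  ],
  gripper=0.4,
)

```text
clock: 18.25
ee_pos: [0.5018, -0.3096, 0.2536]
tool_rot: [[-0.001, 0.986, -0.166], [-0.002, -0.166, -0.986], [-1.0, -0.0, 0.002]]
contact_force: [-0.1, 0.1, 1.0]
opening: 0.0349
```

```bash
python3 - <<'E'
from h import *
w=capture("top");sc=capture("scene")
o=np.hstack([cv2.resize(w[150:400,170:500],(400,303)),cv2.resize(sc[130:425,230:500],(400,437))[:303]]);
o=np.vstack([o,np.hstack([cv2.resize(w[270:400,280:430],(340,295)),cv2.resize(sc[270:420,300:500],(393,295)),np.zeros((295,67,3),np.uint8)])])
cv2.imwrite("pics/c8.png",o[:,:,::-1])
E
```

```text
(no output)
```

View pics/c8.png

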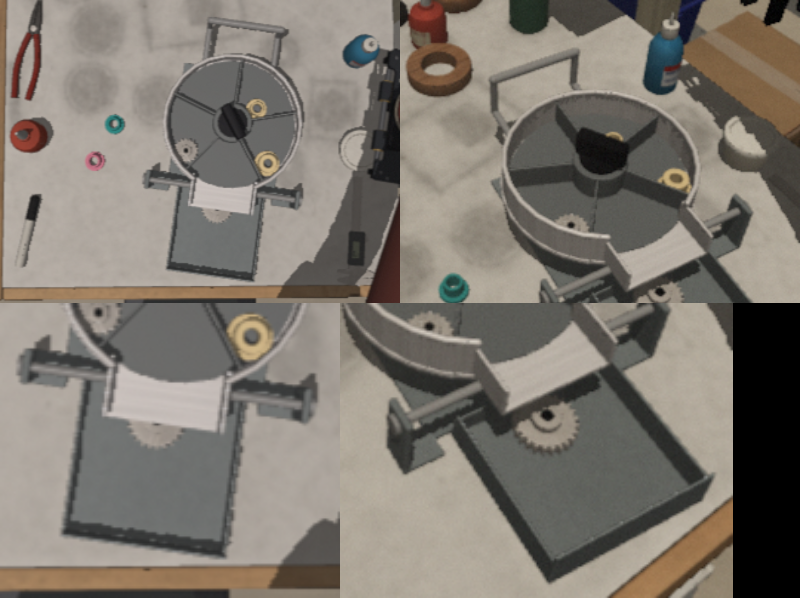

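The large gear lies flat in the tray, partly under the chute (bottom right, (545,425)). The cradle is level and the small gear and both bushes are in the wheel. The bystanders are in place and the gripper is clear.

```bash
python3 -c "
from cell import *
bot.job_done();print(state()['clock'])"
```

```text
the job is handed in; nothing more can be done
the job is handed in; nothing more can be done
```

The large gear is in the catch tray, the carousel is back down level, and the job was handed in at about 18.4 s.

I turned the wheel about 145° clockwise by its knob to bring pocket 2, which held the large gear, to the outlet. Then I tipped the cradle to about 0.82 rad by the rear bar, lowered it, let go and moved the arm clear.

- **Gear:** the last pictures show it lying flat in the tray, partly under the chute. It leaned on the chute's lip while tipped and dropped flat during lowering.
- **Carousel:** before release the bar was back at its starting height, within 1 mm. The wheel angle was only judged from the images, to within a degree or two.
- **Other parts:** the small gear and both bushes are still in the wheel. The flux bottle, tub and look-alikes appear unmoved by eye, and the gripper touches nothing.
- **Forces:** the highest wrist force reported at the end of a move was about 21 N, after turning the knob. It was also about 18 N as the bar came to rest.
- **Failed call:** the first move call was refused because its rows left out some values, and it moved nothing.

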